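# Lock the cart wheel on its axle with the wire-lock pin

### The arm

A 7-joint arm with a two-finger parallel gripper is mounted at the origin on the work surface. World frame = base frame: x ahead of the robot, y to its left, z up, the work surface at z = 0. Lengths are in mm, angles in degrees, forces in N, time in s.
With the tool pointing down it reaches from about 425 to 875 mm from the base axis. Payload 9.9 kg.
Tool frame: the origin (TCP) lies at the very end of the fingers, on their centre line; the grasp point (between the pads) lies manip.pinch_z behind it (manip.pinch_z is the distance from the TCP to the grasp point, in mm); z points along the fingers, y is the line along which they close (so a half turn about z gives the same grasp; the last joint's range is limited). The gripper opens to 85 mm and grips with 20 to 120 N. Pads are 22 mm wide; open, the fingers measure 114 mm over their backs; the gripper's body (76 mm by 85 mm) begins 54 mm behind the grasp point. The pads swing forward as they close: fully open they stand 13 mm farther back than shut.
Start: joints at [-76.765, 32.985, 1.427, 82.34, -0.859, 64.687, -3.237], TCP at [208.99, 641.835, 231.289] pointing down, gripper open.
Joint ranges: [-157.87, 157.87], [-19.46, 123.44], [-87.15, 90], [11.01, 140.99], [-62.26, 242.26], [9.8, 113.94], [-161.44, 161.44]. Speed limits (degrees/s): [127.2, 127.2, 172.46, 172.46, 180, 180, 180].

### API

Orientations are given as [roll, pitch, yaw] about the fixed x, y, z axes, in that order (R = Rz(yaw) Ry(pitch) Rx(roll)).
In Python, from rig import manip gives the robot as it stands.
- The arm moves only by the shell command python3 -m creep 'ROWS' [OPENING] [FORCE]. ROWS is JSON, a list of rows, each an object with "dp": the shift along the world's x, y, z in m, a list of three; "turn": the turn about the world's z in degrees. In form: [{"dp": [x, y, z], "turn": turn}, ...]. A call has 1 to 20 rows; each row shifts and turns the commanded pose from where the row before left it; what a row does not reach is not made up. A row lasts 1/12 s, in which the tool goes at most 41.7 mm and 7.16 degrees, less where a joint would pass 70% of its speed; a pose out of reach is approached as far as the arm can. A call with a gripper value outside its range is refused whole. OPENING is the finger opening in m, from 0 to 0.0854, set as the call begins (- or left out, the last holds). The fingers move at their own pace and stop on an object; FORCE is the grip in N (left out, the last holds). Time passes only in rows, so rows that do not move let the fingers close. It gives the time, the measured TCP pose, the force, the opening and the grip force at its end, in the units of the state.
- manip.get_obs(): the state, without advancing time (a new reading comes with each control period).
- manip.capture(name): name is "scene" or "top" or "wrist"; returns a dict with "frame" (384x512x3 uint8, red, green, blue), "fx", "fy", "cx", "cy" (pixels), "dist_coeffs" ([k1, k2, p1, p2, k3] as OpenCV has them; the pictures are not rectified), "world_to_cam" (4x4, takes a point from world to camera coordinates). Camera axes: x right, y down, z forward; pixel columns grow to the right and rows downward; lengths in mm; the calibration is good to about 2 mm. A picture is of the moment at which its call begins. There is no depth.
- manip.close_job(): hands the job in; it is judged then, once.
The state is a dict: "time_s": time; "joint_positions": joint angles; "joint_velocities": joint speeds; "tau": joint torques, N m; "eef_pos": TCP position; "ee_rot": TCP orientation; "contact_force": force on the tool from outside, world axes, zero at the start; "moment": the same for the moment, N m; "gripper_width": finger opening in mm; "grasp_force": force on a finger pad.
Only numpy, scipy, OpenCV 4.12 (cv2) and the standard library are available. Lean on these libraries where they do the work, as an engineer would, in place of code of your own. Each camera call takes 0.05 s, during which the arm holds its last target. There are 200 camera calls.

### The job

Lock the cart wheel onto its axle: take the wire-lock pin with the sprung loop, feel it into the cross hole near the top of the axle and push it fully home, gently and without forcing it. Then swing its loop over the end of the axle and press it down until it snaps in under the axle's collar and stays. Let go, and leave the other things on the bench where they are.

Things in the scene. Friction and masses are not known exactly. Their poses are not given: they have to be found in the camera images.
- cart_wheel: Grey cart wheel with black tyre, 200 mm across, lying flat on a dark bar (270 x 60 x 10 mm, along this frame's y) bolted to the bench; it does not move. Origin on the bench, on the axle's centreline, z up. Tops above the bench: tyre 63 mm, hub (54 mm across) 74, spacer sleeve (33 across) 98, washer (35 across) 101, then the bare end of the upright axle to 132.
- axle_end (a point): Middle of the end of the upright steel axle, 132 mm above the bench. The axle is 28 mm round; its top 9 mm are a full collar (28 mm, tapered to 16 mm at the end) over two milled flats 18 mm apart and 22 mm high. A dark driver slot across its end runs in line with the cross hole. Nobody has set it: the hole points up to 0.8 rad either side of the wheel frame's x.
- axle_eye (a point): Middle of the round cross hole (11.5 mm wide, square through the flats), on the axle's centreline, 111 mm above the bench. Axes as the wheel's; they do not turn with the axle. The axle is stiff in the wheel: it turns only against about 0.3 N m, so the pin has to be brought in line with it. The pin may go in from either flat.
- lock_pin: Steel wire-lock pin, about 145 g, lying on its flat underside, its loop up behind. x runs along the stem to the tip, z up; origin at the shoulder face, at underside level. Stem 10 mm round and 30 long (x 0 to 30), its centreline at z 8.5, the last 7 mm tapering to 4 mm. Behind the shoulder a square head, 17 wide and 17 high (x -45.5 to 0); in the hole, its underside clears the washer by 1.5 mm and keeps it level.
- pin_mid (a point): Point on the stem's centreline 9 mm ahead of the shoulder; it lies at axle_eye when the shoulder is home against the axle's flat.
- pin_grip (a point): Where to take the pin by the sides of its head: on the centreline, 22 mm behind the shoulder, 8.5 mm above the bench. The loop's hinge crosses the head 17 mm farther back and 6 mm higher than the stem's centreline.
- loop (a joint): Swing of the wire loop about its hinge, rad. 0: open, leaning back 45 degrees over the rear of the head; 0.785: upright; 2.28: shut, lying level along the stem, its end bar snapped under the axle's collar. A spring throws it back open (1 to 2 N at its tab) unless it is snapped in; the bar must be pressed down over the collar's taper (5 to 15 N at the tab, less if eased outward too) and then stays. End stop 2.33.
- loop_tab (a point): Middle of the flat thumb tab on the loop's end, 75 mm from the hinge; the tab is 22 mm wide, 3 thick and reaches from 60 to 87 mm from the hinge. The loop is of 4.5 mm wire, 44.5 mm wide outside, and its end gives outward up to 9 mm against its spring. It swings over the axle's end; shut, the tab lies beyond the axle's far side, where a fingertip can press it down clear of the collar.
- clevis_pin: Bystander: plain headed pin without a loop, 10 mm round, 65 mm long, lying.
- r_clip: Bystander: flat spring clip of 4 mm wire, 70 mm long, lying.
- spare_washer: Bystander: thin washer, 36 mm across.
- spare_sleeve: Bystander: spacer sleeve, 37 mm across, 30 mm tall, standing.
- lacquer_can: Bystander: blue and white spray can, 66 mm across, 190 mm tall, standing.
- brush: Bystander: yellow-handled paint brush, lying.
- spanner: Bystander: spanner, lying.
- offcut: Bystander: timber offcut, 110 x 45 x 32 mm.
Mind the look-alikes: they are no part of the job. Several things have the shape of the lock_pin; the one meant has the colours described above.

How it is judged:
By the outcome, as a careful person would: the job done as asked, in the order asked, and still so for the second after the job is handed in, with the robot touching nothing.
It also fails if it takes over 67 s, if anything falls off the work surface, if the arm or the gripper's body presses on something with over 40 N, if the wrist force passes 120 N, or if a joint passes its speed limit or range.

## Working session

There is one attempt and no reset: what is moved stays moved. The work goes in short steps, Python scripts to look and compute and a shell command to move; the robot and the scene stay as the last step left them, time stands still between calls to the robot, and variables do not carry over. Pictures are saved under pics/ and viewed, at most 10 in all, crops included, and the job is handed in when it is done.

```bash
mkdir -p pics; ls; cat > h.py <<'E'
import numpy as np,cv2
from rig import manip
def cap(n,save=None):
    c=manip.capture(n)
    if save: cv2.imwrite('pics/'+save,cv2.cvtColor(c['frame'],cv2.COLOR_RGB2BGR))
    return c
def K(c): return np.array([[c['fx'],0,c['cx']],[0,c['fy'],c['cy']],[0,0,1.]])
def ray(c,uv):
    p=cv2.undistortPoints(np.array([[uv]],float),K(c),np.array(c['dist_coeffs'],float))[0,0]
    T=np.array(c['world_to_cam']);R=T[:3,:3]
    return -R.T@T[:3,3],R.T@np.array([p[0],p[1],1.])
def onz(c,uv,z):
    o,d=ray(c,uv);return o+d*(z-o[2])/d[2]
def proj(c,P):
    T=np.array(c['world_to_cam']);r,_=cv2.Rodrigues(T[:3,:3])
    return cv2.projectPoints(np.array(P,float).reshape(-1,1,3),r,T[:3,3],K(c),np.array(c['dist_coeffs'],float))[0][:,0]
E
python3 - <<'E'
from h import *
import pickle
a=cap('scene');b=cap('top')
pickle.dump({'scene':a,'top':b},open('c0.pkl','wb'))
print(manip.pinch_z,manip.get_obs())
for n,c in(('scene',a),('top',b)):
    cv2.imwrite(f'pics/{n}0.png',cv2.cvtColor(cv2.resize(c['frame'],(800,600),interpolation=cv2.INTER_CUBIC),cv2.COLOR_RGB2BGR))
    print(n,ray(c,(256,192)))
E
```

```text
pics
18.700000000000003 {'time_s': 0.1, 'joint_positions': array([-76.76589387,  33.02695964,   1.42371612,  82.3797607 ,
        -0.85883172,  64.68731885,  -3.23885752]), 'joint_velocities': array([-0.09220671, -0.10734037, -0.03058882, -0.06401935, -0.02817694,
        0.09370026, -0.04854505]), 'tau': array([ 5.47277072e-03, -7.67306256e+01,  2.25760639e+00, -2.86604691e+01,
        1.58703182e-02,  8.80258391e-03, -2.14694076e-06]), 'eef_pos': array([208.85832855, 641.46027594, 230.55074593]), 'ee_rot': array([-1.79916677e+02,  4.79983466e-03,  1.61964950e+02]), 'contact_force': array([0.92510643, 0.48407621, 0.50323844]), 'moment': array([ 0.02099679,  0.01607274, -0.03191423]), 'grasp_force': 0.0, 'gripper_width': 85.2632086129138}
scene (array([1273.2208273 , -315.24376397,  679.6368782 ]), array([-0.71963488,  0.32404292, -0.61480219]))
top (array([ 477.68520678,   -5.05260048, 1100.34099023]), array([ 0.08884741,  0.00747439, -0.99607398]))
```

View pics/top0.png

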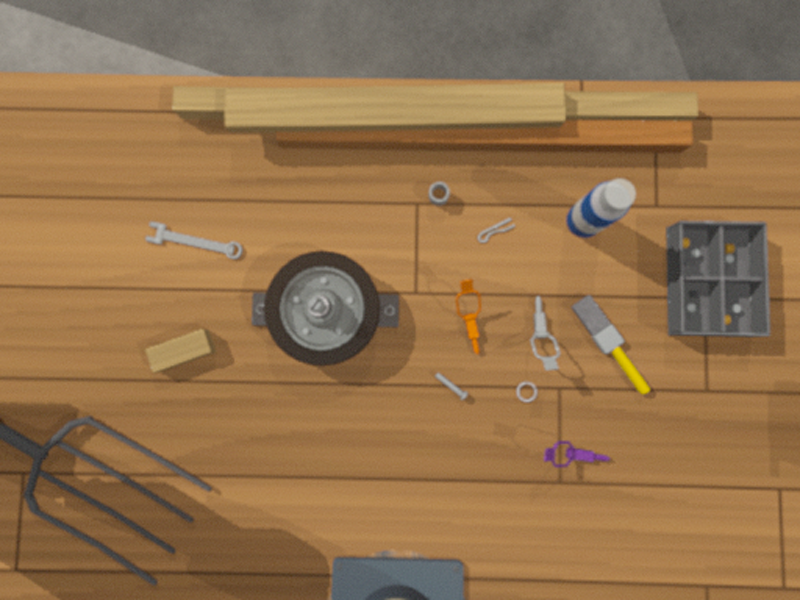

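View pics/scene0.png

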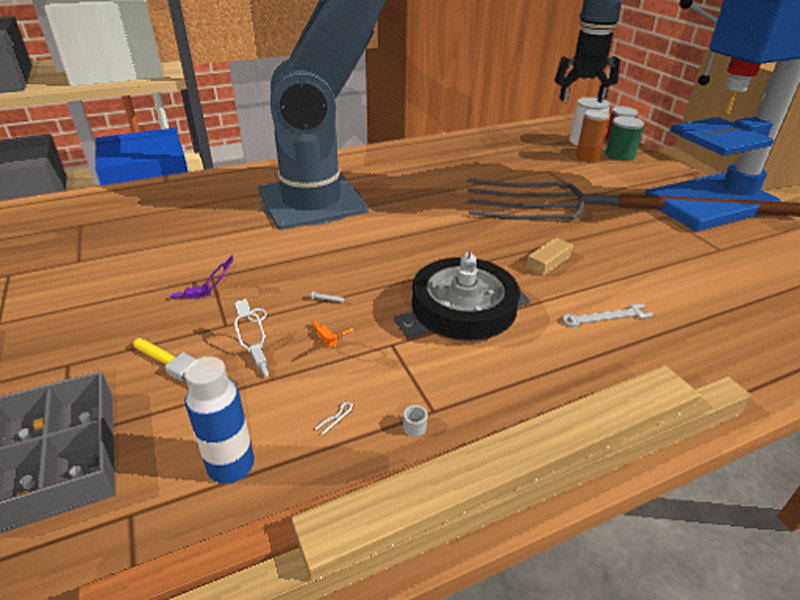

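In the 800x600 top view, three things have the lock pin's shape: orange (470,320), bare steel (543,335) and purple (577,455). The steel one at (543,335) fits the description: tip pointing up the picture (+x), tab at (550,367). The headed pin at (452,386) has no loop. The wheel's axle is at (320,307), with a dark slot across it. I'll confirm the pin in a crop and measure.

```bash
python3 - <<'E'
from h import *
import pickle
c=pickle.load(open('c0.pkl','rb'))['top'];f=c['frame']
s=.64
g=lambda x,y:(x*s,y*s)
print('axle',onz(c,g(320,307),132),'pin tip',onz(c,g(538,298),8.5),'head rear',onz(c,g(543,336),17))
def crop(x0,y0,x1,y1,k): return cv2.resize(f[y0:y1,x0:x1],None,fx=k,fy=k,interpolation=cv2.INTER_CUBIC)
A=crop(325,180,375,245,8);B=crop(180,170,230,235,8)
cv2.imwrite('pics/crop1.png',cv2.cvtColor(np.hstack([A,B]),cv2.COLOR_RGB2BGR))
E
```

```text
axle [550.4008498  132.27836295 132.        ] pin tip [ 583.01772568 -249.1093016     8.5       ] head rear [ 513.46612043 -256.10524353   17.        ]
```

View pics/crop1.png

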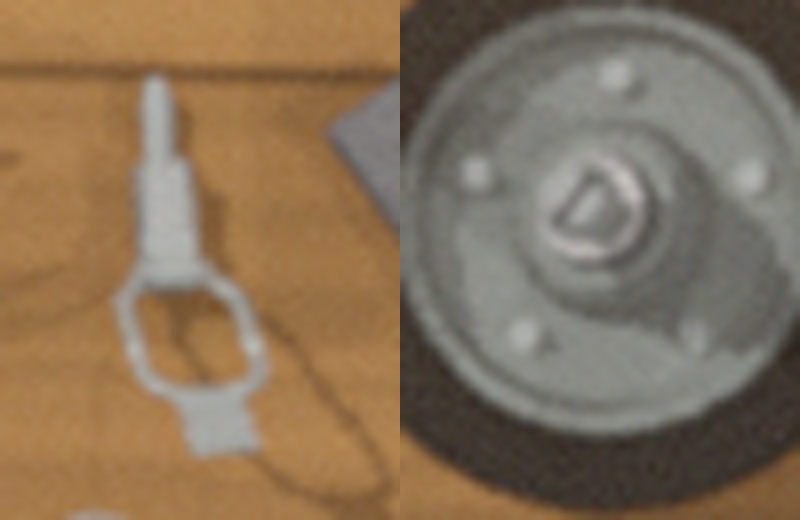

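The crop shows a bare-steel pin with an open loop: tip (155,75), shoulder (158,160), head rear (168,285), tab (220,425), so this is the one. The slot on the axle isn't clear from here, so I'll look from above it on the way.

```bash
python3 - <<'E'
from h import *
import pickle
c=pickle.load(open('c0.pkl','rb'))['top']
q=lambda x,y:(325+x/8-.5,180+y/8-.5)
t=onz(c,q(155,75),8.5);r=onz(c,q(168,283),12);s=onz(c,q(158,160),12)
print(t,s,r,np.linalg.norm(t-r),np.degrees(np.arctan2(*(t-r)[[1,0]])))
w=manip.capture('wrist');o,d=ray(w,(256,192));print('wrist',o,d,w['fx'])
o2=manip.get_obs();print(o2['eef_pos'],o2['ee_rot'])
E
python3 -m creep '[{"dp":[0.02,-0.03,0.004],"turn":3},{"dp":[0.02,-0.03,0.004],"turn":3},{"dp":[0.02,-0.03,0.004],"turn":3},{"dp":[0.02,-0.03,0.004],"turn":3},{"dp":[0.02,-0.03,0.004],"turn":3},{"dp":[0.02,-0.03,0.004],"turn":3},{"dp":[0.02,-0.03,0.004],"turn":0},{"dp":[0.02,-0.03,0],"turn":0},{"dp":[0.02,-0.03,0],"turn":0},{"dp":[0.02,-0.03,0],"turn":0},{"dp":[0.02,-0.03,0],"turn":0},{"dp":[0.02,-0.03,0],"turn":0},{"dp":[0.02,-0.03,0],"turn":0},{"dp":[0.02,-0.03,0],"turn":0},{"dp":[0.02,-0.03,0],"turn":0},{"dp":[0,-0.01,0],"turn":0},{"dp":[0,0,0],"turn":0}]'
```

```text
[ 588.29340421 -247.84827418    8.5       ] [ 557.60662805 -248.10641648   12.        ] [ 513.9942966  -251.57456403   12.        ] 74.47477847078969 2.8711239403984528
wrist [133.82918716 665.04123935 374.39312568] [ 0.28472749 -0.1014944  -0.95324529] 282.4278627210272
[208.87357228 641.51413559 230.63423881] [-1.79926161e+02  2.16202674e-03  1.61966731e+02]
time_s: 1.57
eef_pos: [510.0, 177.8, 259.1]
ee_rot: [-179.9, -0.0, 179.6]
contact_force: [-0.7, 0.7, 0.8]
gripper_width: 85.4
grasp_force: 0.0
```

```bash
python3 - <<'E'
from h import *
import pickle
w=cap('wrist');pickle.dump(w,open('w1.pkl','wb'))
u=proj(w,[[550.4,132.3,132]])[0];print(u)
x,y=int(u[0]),int(u[1]);f=w['frame'][max(y-32,0):y+32,max(x-40,0):x+40]
print(max(x-40,0),max(y-32,0),f.shape)
cv2.imwrite('pics/w1.png',cv2.cvtColor(cv2.resize(f,None,fx=9,fy=9,interpolation=cv2.INTER_CUBIC),cv2.COLOR_RGB2BGR))
E
```

```text
[215.67106472 222.9213532 ]
175 190 (64, 80, 3)
```

View pics/w1.png

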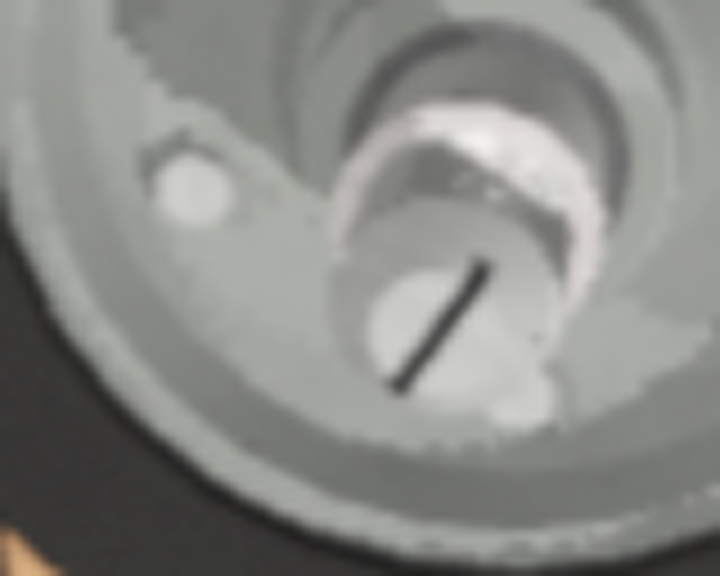

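The slot shows clearly, running from (399,387) to (483,265) in the crop. I'll measure it on z=132.

```bash
cat > slot.py <<'E'
from h import *
def slot(w,guess):
    # guess px; dark pixels around
    x,y=map(int,guess);g=cv2.cvtColor(w['frame'],cv2.COLOR_RGB2GRAY).astype(float)
    k=4;f=cv2.resize(g[y-14:y+15,x-14:x+15],None,fx=k,fy=k,interpolation=cv2.INTER_CUBIC)
    m=(f<90).astype(np.uint8);n,l,st,ce=cv2.connectedComponentsWithStats(m)
    i=1+np.argmin(np.linalg.norm(ce[1:]-f.shape[0]/2,axis=1))
    ys,xs=np.where(l==i);uv=np.c_[(xs+.5)/k-.5+x-14,(ys+.5)/k-.5+y-14]
    P=np.array([onz(w,p,132)[:2] for p in uv])
    c=P.mean(0);_,s,v=np.linalg.svd(P-c);d=v[0]*np.sign(v[0][0])
    t=(P-c)@d
    return c,np.degrees(np.arctan2(d[1],d[0])),np.ptp(t),len(P),c+d*(t.max()+t.min())/2
E
python3 - <<'E'
from slot import *
import pickle
w=pickle.load(open('w1.pkl','rb'))
print(slot(w,(175+441/9,190+326/9)))
print(manip.get_obs()['eef_pos'])
E
```

```text
(array([553.63571635, 140.71533457]), np.float64(-35.51287670096828), np.float64(18.619794322089906), 238, array([554.10018098, 140.38387765]))
[509.12215323 180.43934221 259.09966481]
```

```bash
python3 -m creep '[{"dp":[0.0,-0.03,0.0],"turn":1.5},{"dp":[0.0,-0.035,0.0],"turn":1.5},{"dp":[0.0,-0.035,0.0],"turn":0},{"dp":[0.0,-0.035,0.0],"turn":0},{"dp":[0.0,-0.035,0.0],"turn":0},{"dp":[0.0,-0.035,0.0],"turn":0},{"dp":[0.0,-0.035,0.0],"turn":0},{"dp":[0.0,-0.035,0.0],"turn":0},{"dp":[0.0,-0.035,0.0],"turn":0},{"dp":[0.0,-0.035,-0.02],"turn":0},{"dp":[0.0,-0.035,-0.02],"turn":0},{"dp":[0.016,-0.035,-0.02],"turn":0},{"dp":[0.01,-0.013,-0.02],"turn":0},{"dp":[0,0,0],"turn":0},{"dp":[0,0,0],"turn":0}]'
python3 - <<'E'
from h import *
import pickle
w=cap('wrist');pickle.dump(w,open('w2.pkl','wb'))
print(manip.get_obs()['eef_pos'],manip.get_obs()['ee_rot'],proj(w,[[588.3,-247.8,8.5],[536.3,-250.4,17]]))
cv2.imwrite('pics/w2.png',cv2.cvtColor(cv2.resize(w['frame'],(800,600)),cv2.COLOR_RGB2BGR))
E
```

```text
time_s: 2.87
eef_pos: [534.5, -243.3, 178.6]
ee_rot: [179.9, -0.1, -177.0]
contact_force: [0.2, 0.5, 0.6]
gripper_width: 85.7
grasp_force: 0.0
[ 534.79673479 -242.77032037  179.64488285] [ 1.79912941e+02 -5.00105572e-02 -1.76924578e+02] [[252.21973931 218.50185545]
 [251.86649074 178.32913026]]
```

View pics/w2.png

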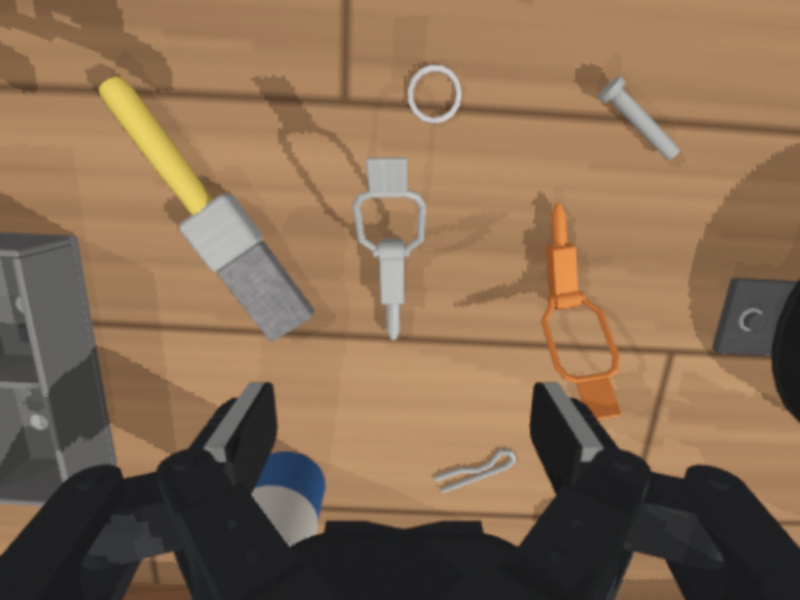

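The wrist view shows the steel pin: tip (394,338), shoulder (392,303), head's rear (391,243). This agrees with the prediction from the top view.

```bash
python3 - <<'E'
from h import *
import pickle
w=pickle.load(open('w2.pkl','rb'));k=.64
P=[onz(w,(x*k,y*k),z) for x,y,z in((394,339,8.5),(392.5,303,12),(391,243,17))]
print(*P,sep='\n');d=P[0]-P[2];print(np.linalg.norm(d),np.degrees(np.arctan2(d[1],d[0])))
o=manip.get_obs();print(o['eef_pos'],o['ee_rot'])
E
```

```text
[ 586.30656946 -247.96159849    8.5       ]
[ 556.22930071 -250.36755398   12.        ]
[ 510.74004174 -253.3218809    17.        ]
76.23176987967751 4.057457725950812
[ 534.79673479 -242.77032037  179.64488285] [ 1.79912941e+02 -5.00105572e-02 -1.76924578e+02]
```

```bash
python3 -m creep '[{"dp":[0,-0.004,-0.01],"turn":0.5},{"dp":[0,-0.004,-0.02],"turn":0},{"dp":[0,0,-0.03],"turn":0},{"dp":[0,0,-0.03],"turn":0},{"dp":[0,0,-0.03],"turn":0},{"dp":[0,0,-0.02],"turn":0},{"dp":[0,0,-0.01],"turn":0},{"dp":[0,0,0],"turn":0},{"dp":[0,0,0],"turn":0},{"dp":[0,0,0],"turn":0}]' 0.05 30
python3 - <<'E'
from h import *
w=cap('wrist','w3.png')
import pickle;pickle.dump(w,open('w3.pkl','wb'))
o=manip.get_obs();print(o['eef_pos'],o['ee_rot'])
E
```

```text
time_s: 3.75
eef_pos: [535.4, -252.9, 31.7]
ee_rot: [-179.9, 0.1, -176.5]
contact_force: [-0.4, -0.4, -0.2]
gripper_width: 50.2
grasp_force: 0.0
[ 535.43549583 -253.00269347   31.74884157] [-1.79935114e+02  1.44263630e-01 -1.76513833e+02]
```

View pics/w3.png

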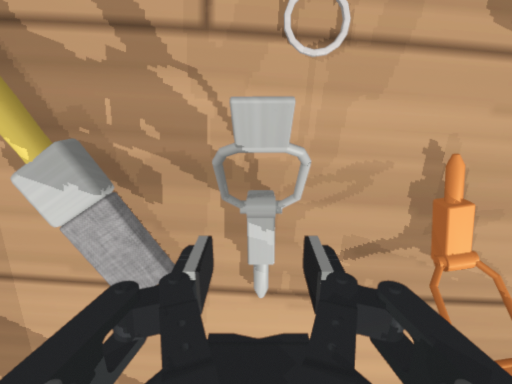

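The pin sits between the fingers: tip (262,297), shoulder (261,263), head's rear (260,195).

```bash
python3 - <<'E'
from h import *
import pickle
w=pickle.load(open('w3.pkl','rb'))
P=[onz(w,p,z) for *p,z in((262,297,8.5),(261,263,17),(260.5,195,17))]
print(*P,sep='\n');d=P[0]-P[2];print(np.degrees(np.arctan2(d[1],d[0])))
E
```

```text
[ 587.12503329 -247.7547009     8.5       ]
[ 554.37593099 -250.6174326    17.        ]
[ 508.53478531 -253.80663899   17.        ]
4.403441169241611
```

```bash
python3 -m creep '[{"dp":[-0.001,0.001,-0.01],"turn":0.5},{"dp":[0,0,-0.01],"turn":0},{"dp":[0,0,-0.006],"turn":0},{"dp":[0,0,0],"turn":0},{"dp":[0,0,0],"turn":0}]'
python3 -m creep '[{"dp":[0,0,0],"turn":0},{"dp":[0,0,0],"turn":0},{"dp":[0,0,0],"turn":0},{"dp":[0,0,0],"turn":0},{"dp":[0,0,0],"turn":0},{"dp":[0,0,0],"turn":0},{"dp":[0,0,0],"turn":0},{"dp":[0,0,0],"turn":0}]' 0 50
```

```text
time_s: 4.22
eef_pos: [532.9, -251.6, 3.4]
ee_rot: [180.0, -0.1, -176.0]
contact_force: [-0.3, -0.6, -0.4]
gripper_width: 50.5
grasp_force: 0.0
time_s: 4.88
eef_pos: [533.6, -251.9, 4.5]
ee_rot: [-180.0, 0.0, -176.0]
contact_force: [-1.9, 0.1, 5.8]
gripper_width: 15.7
grasp_force: 49.5
```

```bash
python3 -m creep '[{"dp":[0,0,0.01],"turn":0},{"dp":[0,0,0.03],"turn":0},{"dp":[0,0,0.03],"turn":0},{"dp":[0,0.01,0.03],"turn":0},{"dp":[0,0.02,0.03],"turn":-4},{"dp":[0.005,0.025,0.03],"turn":-5},{"dp":[0.005,0.03,0.03],"turn":-5},{"dp":[0.005,0.03,0.03],"turn":-5},{"dp":[0.005,0.03,0.02],"turn":-5},{"dp":[0.005,0.03,0.005],"turn":-5},{"dp":[0.005,0.03,0],"turn":-5},{"dp":[0.005,0.03,0],"turn":-5},{"dp":[0.005,0.03,0],"turn":0},{"dp":[0.005,0.03,0],"turn":0},{"dp":[0.005,0.03,0],"turn":0},{"dp":[0.005,0.03,0],"turn":0},{"dp":[0,0.03,0],"turn":0},{"dp":[0,0.01,0],"turn":0},{"dp":[0,0,0],"turn":0},{"dp":[0,0,0],"turn":0}]'
python3 -m creep '[{"dp":[0,0,0],"turn":0},{"dp":[0,0,0],"turn":0},{"dp":[0,0,0],"turn":0},{"dp":[0,0,0],"turn":0}]'
python3 - <<'E'
from slot import *
w=cap('wrist','w4.png')
import pickle;pickle.dump(w,open('w4.pkl','wb'))
o=manip.get_obs();print(o['eef_pos'],o['ee_rot'])
print(proj(w,[[552,136,132]]))
E
```

```text
time_s: 6.55
eef_pos: [587.7, 141.8, 247.7]
ee_rot: [-180.0, -0.0, 145.0]
contact_force: [0.0, -0.7, -1.4]
gripper_width: 15.5
grasp_force: 49.1
time_s: 6.88
eef_pos: [588.2, 140.7, 247.7]
ee_rot: [-180.0, 0.0, 144.9]
contact_force: [-0.4, 0.3, -1.2]
gripper_width: 15.5
grasp_force: 49.1
[588.17984905 140.91690257 247.739774  ] [1.79998929e+02 4.84720976e-03 1.44893331e+02]
[[232.71755713 160.38871829]]
```

View pics/w4.png

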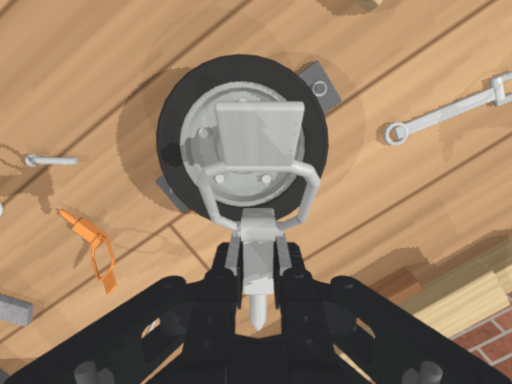

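The loop's tab at (260,135) hides the axle, so I'll step sideways.

```bash
python3 -m creep '[{"dp":[0.017,0.025,0],"turn":0},{"dp":[0.018,0.025,0],"turn":0},{"dp":[0.006,0.008,0],"turn":0},{"dp":[0,0,0],"turn":0},{"dp":[0,0,0],"turn":0},{"dp":[0,0,0],"turn":0},{"dp":[0,0,0],"turn":0},{"dp":[0,0,0],"turn":0}]'
python3 - <<'E'
from slot import *
w=cap('wrist')
import pickle;pickle.dump(w,open('w5.pkl','wb'))
o=manip.get_obs();print(o['eef_pos'],o['ee_rot'])
u=proj(w,[[552,136,132]])[0];print(u)
for z in((0,0),(4,4),(-4,-4),(4,-4),(-4,4)):
  print(slot(w,u+z))
x,y=map(int,u)
f=w['frame'][y-32:y+32,x-40:x+40]
print(x-40,y-32)
cv2.imwrite('pics/w5.png',cv2.cvtColor(np.hstack([cv2.resize(f,(480,384),interpolation=cv2.INTER_CUBIC),cv2.resize(w['frame'][180:350,180:340],(320,384))]),cv2.COLOR_RGB2BGR))
E
```

```text
time_s: 7.6
eef_pos: [628.9, 198.6, 247.9]
ee_rot: [-180.0, 0.0, 144.9]
contact_force: [0.3, 0.0, -1.3]
gripper_width: 15.5
grasp_force: 49.2
[628.94562989 198.8761414  247.94737994] [1.79994891e+02 9.66664753e-03 1.44906030e+02]
[157.09929913 160.56669598]
(array([553.77034106, 139.94151173]), np.float64(-35.48498760243037), np.float64(18.694088783860522), 409, array([553.89860566, 139.85007218]))
(array([553.67864571, 140.01178379]), np.float64(-35.54923988923524), np.float64(18.927343048418567), 414, array([553.80595537, 139.92080951]))
(array([553.73273976, 139.96819968]), np.float64(-35.48715768561495), np.float64(18.694112931862186), 407, array([553.89853901, 139.84999228]))
(array([553.73273976, 139.96819968]), np.float64(-35.48715768561495), np.float64(18.694112931862186), 407, array([553.89853901, 139.84999228]))
(array([553.67864571, 140.01178379]), np.float64(-35.54923988923524), np.float64(18.927343048418567), 414, array([553.80595537, 139.92080951]))
117 128
```

View pics/w5.png

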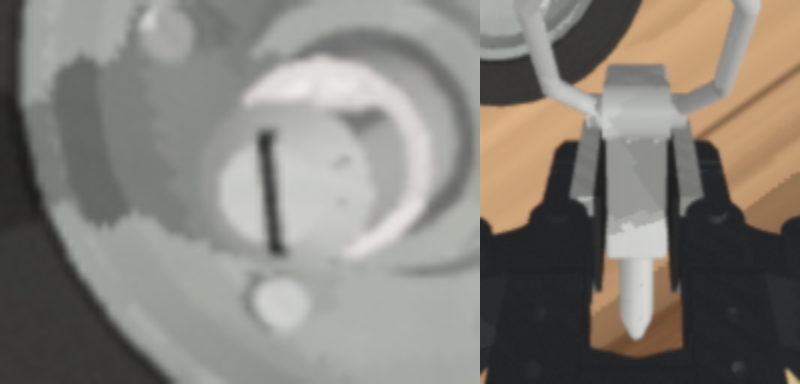

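The close view shows the slot clear of the loop, crop (266,135)-(278,250). The pin sits straight in the fingers with its tip at (636,335) in the right half, which is px (258,328). Next I'll work out the pin's offset in the hand and the moves.

```bash
python3 - <<'E'
from h import *
import pickle
w=pickle.load(open('w5.pkl','rb'));t=np.array([628.93,198.8,247.9])
q=lambda x,y:(180+(x-480)/2,180+y*170/384)
a=np.radians(-35.1);d=np.array([np.cos(a),np.sin(a)]);n=np.array([-d[1],d[0]])
for nm,p,z in(('tip',q(636,337),252),('shL',q(607,256),260),('shR',q(668,256),260),('rearL',q(606,66),260),('rearR',q(668,66),260)):
    P=onz(w,p,z)-t;print(nm,P[:2]@d,P[:2]@n)
A=np.array([553.85,139.88]);a=np.radians(-35.5);d=np.array([np.cos(a),np.sin(a)])
for s in(100,91,61,31): print(s,A-d*s,A-d*s-t[:2])
E
```

```text
tip 55.22599047587994 -1.3979892970699375
shL 22.564605576058767 -9.401404537760872
shR 22.58968207985172 7.5310309135017945
rearL -27.4315194040185 -8.768061138970353
rearR -27.407233537661153 6.713896781017924
100 [472.43844816 197.95029557] [-156.49155184   -0.84970443]
91 [479.76548783 192.72396897] [-149.16451217   -6.07603103]
61 [504.18895338 175.3028803 ] [-124.74104662  -23.4971197 ]
31 [528.61241893 157.88179163] [-100.31758107  -40.91820837]
```

```bash
python3 -m creep '[{"dp":[-0.0264,-0.003,0],"turn":0},{"dp":[-0.03,-0.003,0],"turn":-0.3},{"dp":[-0.03,-0.003,0],"turn":0},{"dp":[-0.03,-0.003,0],"turn":0},{"dp":[-0.02,-0.0019,-0.01],"turn":0},{"dp":[0,0,-0.03],"turn":0},{"dp":[0,0,-0.03],"turn":0},{"dp":[0,0,-0.03],"turn":0},{"dp":[0,0,-0.02],"turn":0},{"dp":[0,0,-0.015],"turn":0},{"dp":[0,0,-0.006],"turn":0},{"dp":[0,0,0],"turn":0},{"dp":[0,0,0],"turn":0},{"dp":[0,0,0],"turn":0},{"dp":[0,0,0],"turn":0},{"dp":[0,0,0],"turn":0},{"dp":[0,0,0],"turn":0}]'
python3 - <<'E'
from h import *
c=cap('scene');w=cap('wrist')
import pickle;pickle.dump((c,w),open('s6.pkl','wb'))
u=proj(c,[[535,150,118]])[0];x,y=map(int,u);print(u)
f=c['frame'][y-28:y+20,x-32:x+32];print(x-32,y-28)
cv2.imwrite('pics/s6.png',cv2.cvtColor(cv2.resize(f,(768,576),interpolation=cv2.INTER_CUBIC),cv2.COLOR_RGB2BGR))
o=manip.get_obs();print(o['eef_pos'],o['ee_rot'])
E
```

```text
time_s: 9.07
eef_pos: [493.0, 186.0, 107.2]
ee_rot: [179.9, 0.0, 144.7]
contact_force: [0.1, 0.5, -2.0]
gripper_width: 15.5
grasp_force: 49.3
[298.26243232 162.18938964]
266 134
[492.83396569 185.96030876 106.94961484] [1.79968643e+02 1.44259192e-02 1.44672098e+02]
```

View pics/s6.png

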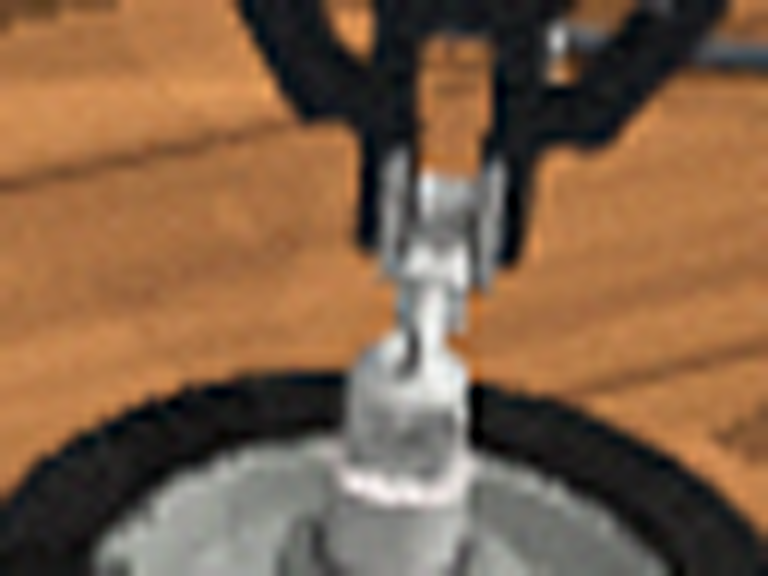

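The scene view shows the pin in front of the axle and in line with it. I'll trim 1 mm sideways and ease in.

```bash
python3 -m creep '[{"dp":[-0.0006,-0.0009,0],"turn":0},{"dp":[0.0033,-0.0023,0],"turn":0},{"dp":[0.0033,-0.0023,0],"turn":0},{"dp":[0.0033,-0.0023,0],"turn":0},{"dp":[0.0016,-0.0012,0],"turn":0},{"dp":[0.0016,-0.0012,0],"turn":0},{"dp":[0,0,0],"turn":0},{"dp":[0,0,0],"turn":0},{"dp":[0,0,0],"turn":0}]'
python3 -m creep '[{"dp":[0.0008,-0.0006,0],"turn":0},{"dp":[0.0008,-0.0006,0],"turn":0},{"dp":[0.0008,-0.0006,0],"turn":0},{"dp":[0,0,0],"turn":0}]'
python3 -m creep '[{"dp":[0.0008,-0.0006,0],"turn":0},{"dp":[0.0008,-0.0006,0],"turn":0},{"dp":[0,0,0],"turn":0}]'
```

```text
time_s: 9.92
eef_pos: [505.1, 175.7, 106.5]
ee_rot: [-180.0, -0.0, 144.7]
contact_force: [-0.2, 0.0, -2.3]
gripper_width: 15.6
grasp_force: 49.3
time_s: 10.25
eef_pos: [507.8, 173.7, 106.6]
ee_rot: [180.0, 0.0, 144.7]
contact_force: [0.9, 0.3, -0.6]
gripper_width: 15.7
grasp_force: 49.3
time_s: 10.5
eef_pos: [509.4, 172.5, 106.6]
ee_rot: [180.0, 0.0, 144.7]
contact_force: [-0.1, 0.1, -0.6]
gripper_width: 15.6
grasp_force: 49.3
```

The tip should be about 6 mm inside with no real force. Carrying on gently.

```bash
python3 -m creep '[{"dp":[0.0008,-0.0006,0],"turn":0},{"dp":[0.0008,-0.0006,0],"turn":0},{"dp":[0.0008,-0.0006,0],"turn":0},{"dp":[0.0008,-0.0006,0],"turn":0},{"dp":[0,0,0],"turn":0}]'
python3 -m creep '[{"dp":[0.0008,-0.0006,0],"turn":0},{"dp":[0.0008,-0.0006,0],"turn":0},{"dp":[0.0008,-0.0006,0],"turn":0},{"dp":[0.0008,-0.0006,0],"turn":0},{"dp":[0,0,0],"turn":0}]'
python3 -c "
from h import *
o=manip.get_obs();print(o['contact_force'],o['moment'])"
```

```text
time_s: 10.92
eef_pos: [512.8, 170.3, 106.7]
ee_rot: [180.0, 0.0, 144.7]
contact_force: [0.8, 0.2, -0.8]
gripper_width: 15.4
grasp_force: 49.3
time_s: 11.33
eef_pos: [515.9, 167.9, 106.7]
ee_rot: [180.0, 0.0, 144.7]
contact_force: [1.4, 1.3, 0.2]
gripper_width: 15.3
grasp_force: 49.4
[1.35285233 1.3231346  0.20510333] [ 0.46494278 -0.20170922  0.09940885]
```

```bash
python3 -m creep '[{"dp":[0.001,-0.0003,0],"turn":0},{"dp":[0.0008,-0.0006,0],"turn":0},{"dp":[0.0008,-0.0006,0],"turn":0},{"dp":[0.0008,-0.0006,0],"turn":0},{"dp":[0,0,0],"turn":0}]'
python3 -m creep '[{"dp":[0.0008,-0.0006,0],"turn":0},{"dp":[0.0008,-0.0006,0],"turn":0},{"dp":[0.0008,-0.0006,0],"turn":0},{"dp":[0.0008,-0.0006,0],"turn":0},{"dp":[0,0,0],"turn":0}]'
python3 -c "
from h import *
o=manip.get_obs();print(o['contact_force'],o['moment'])"
```

```text
time_s: 11.75
eef_pos: [519.3, 165.6, 106.6]
ee_rot: [180.0, 0.0, 144.7]
contact_force: [1.1, 2.0, -0.8]
gripper_width: 15.1
grasp_force: 49.4
time_s: 12.17
eef_pos: [522.5, 163.3, 106.6]
ee_rot: [180.0, 0.0, 144.7]
contact_force: [1.4, 3.0, -0.6]
gripper_width: 15.3
grasp_force: 49.4
[ 1.41863377  3.03874774 -0.62610425] [ 0.55253179 -0.27511339  0.07402804]
```

```bash
python3 -m creep '[{"dp":[0.0011,-0.0002,0],"turn":0},{"dp":[0.0008,-0.0006,0],"turn":0},{"dp":[0.0008,-0.0006,0],"turn":0},{"dp":[0.0008,-0.0006,0],"turn":0},{"dp":[0,0,0],"turn":0}]'
python3 -m creep '[{"dp":[0.0009,-0.0005,0],"turn":0},{"dp":[0.0008,-0.0006,0],"turn":0},{"dp":[0,0,0],"turn":0}]'
python3 -m creep '[{"dp":[0.0008,-0.0006,0],"turn":0},{"dp":[0,0,0],"turn":0},{"dp":[0,0,0],"turn":0}]'
```

```text
time_s: 12.58
eef_pos: [525.9, 161.0, 106.6]
ee_rot: [-180.0, 0.0, 144.6]
contact_force: [1.1, 1.1, -1.3]
gripper_width: 15.7
grasp_force: 49.4
time_s: 12.83
eef_pos: [527.6, 159.9, 106.6]
ee_rot: [-180.0, 0.0, 144.6]
contact_force: [0.4, 0.7, 0.1]
gripper_width: 15.6
grasp_force: 49.4
time_s: 13.08
eef_pos: [528.3, 159.4, 106.6]
ee_rot: [-180.0, 0.0, 144.6]
contact_force: [0.1, 0.3, -0.9]
gripper_width: 15.8
grasp_force: 49.3
```

```bash
python3 -m creep '[{"dp":[0.0008,-0.0006,0],"turn":0},{"dp":[0,0,0],"turn":0}]'
python3 -m creep '[{"dp":[0.0006,-0.0004,0],"turn":0},{"dp":[0,0,0],"turn":0}]'
python3 -m creep '[{"dp":[0.0006,-0.0004,0],"turn":0},{"dp":[0,0,0],"turn":0}]'
```

```text
time_s: 13.25
eef_pos: [529.1, 158.9, 106.6]
ee_rot: [-180.0, 0.0, 144.7]
contact_force: [0.7, 0.0, -1.5]
gripper_width: 15.6
grasp_force: 49.3
time_s: 13.42
eef_pos: [529.1, 158.8, 106.5]
ee_rot: [-180.0, -0.1, 144.7]
contact_force: [-2.8, 1.3, 0.2]
gripper_width: 15.7
grasp_force: 49.5
time_s: 13.58
eef_pos: [529.1, 158.8, 106.5]
ee_rot: [-180.0, -0.1, 144.7]
contact_force: [-3.9, 3.9, 1.9]
gripper_width: 15.6
grasp_force: 49.7
```

The shoulder stopped at 31.1 mm from the axle's middle, where 31 was expected, with about 6 N of push. The pin is home, so I'll let go and rise.

```bash
python3 -m creep '[{"dp":[0,0,0],"turn":0},{"dp":[0,0,0],"turn":0},{"dp":[0,0,0],"turn":0},{"dp":[0,0,0],"turn":0},{"dp":[0,0,0],"turn":0}]' 0.036
python3 -m creep '[{"dp":[0,0,0.005],"turn":0},{"dp":[0,0,0.015],"turn":0},{"dp":[0,0,0.03],"turn":0},{"dp":[0,0,0.03],"turn":0},{"dp":[0,0,0.03],"turn":0},{"dp":[-0.015,0.01,0.015],"turn":0},{"dp":[-0.025,0.018,0],"turn":0},{"dp":[-0.025,0.018,0],"turn":0},{"dp":[-0.02,0.014,0],"turn":0},{"dp":[0,0,0],"turn":0},{"dp":[0,0,0],"turn":0},{"dp":[0,0,0],"turn":0}]'
python3 - <<'E'
from h import *
w=cap('wrist');c=cap('scene')
f=cv2.resize(c['frame'][120:216,240:340],(400,384),interpolation=cv2.INTER_CUBIC)
cv2.imwrite('pics/w7.png',cv2.cvtColor(np.hstack([w['frame'][:,80:480],f]),cv2.COLOR_RGB2BGR))
import pickle;pickle.dump(w,open('w7.pkl','wb'))
o=manip.get_obs();print(o['eef_pos'],o['ee_rot'],o['contact_force'])
E
```

```text
time_s: 14.0
eef_pos: [530.5, 158.0, 106.7]
ee_rot: [180.0, 0.0, 144.6]
contact_force: [-0.3, -0.4, 0.5]
gripper_width: 36.0
grasp_force: 0.0
time_s: 15.0
eef_pos: [445.8, 217.9, 232.0]
ee_rot: [180.0, 0.0, 144.7]
contact_force: [0.4, -1.1, -0.8]
gripper_width: 35.9
grasp_force: 0.0
[446.10854198 217.41625252 231.75825878] [1.79993028e+02 3.79291135e-02 1.44572509e+02] [-0.02212884 -0.42139852  0.09352323]
```

View pics/w7.png

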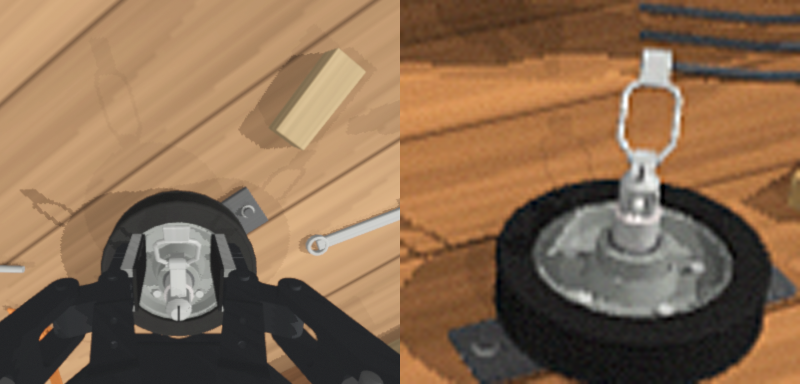

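The pin is home in the axle with its loop standing open behind; in the right half the tab is at (655,65) and the axle at (640,190). I'll shut the fingers and go down behind the tab.

```bash
python3 -m creep '[{"dp":[0,0,0],"turn":0},{"dp":[0,0,0],"turn":0},{"dp":[0,0,0],"turn":0},{"dp":[0,0,-0.015],"turn":0},{"dp":[0,0,-0.02],"turn":0},{"dp":[0,0,-0.02],"turn":0},{"dp":[0,0,-0.009],"turn":0},{"dp":[0,0,0],"turn":0},{"dp":[0,0,0],"turn":0}]' 0 20
python3 -m creep '[{"dp":[0.0045,-0.0032,0],"turn":0},{"dp":[0.0045,-0.0032,0],"turn":0},{"dp":[0.0073,-0.0052,0.0055],"turn":0},{"dp":[0.0073,-0.0052,0.0055],"turn":0},{"dp":[0,0,0],"turn":0},{"dp":[0,0,0],"turn":0}]'
```

```text
time_s: 15.85
eef_pos: [445.3, 218.0, 167.7]
ee_rot: [-180.0, -0.0, 144.6]
contact_force: [-0.6, -1.5, 0.1]
gripper_width: -0.2
grasp_force: 0.0
time_s: 16.35
eef_pos: [469.8, 200.9, 179.3]
ee_rot: [179.9, 0.0, 144.6]
contact_force: [0.3, 0.3, -1.2]
gripper_width: 0.2
grasp_force: 0.0
```

```bash
python3 -m creep '[{"dp":[0.0085,-0.0061,0.004],"turn":0},{"dp":[0.0085,-0.0061,0.004],"turn":0},{"dp":[0.0091,-0.0065,0.001],"turn":0},{"dp":[0.0092,-0.0066,0.001],"turn":0},{"dp":[0.0079,-0.0057,0],"turn":0},{"dp":[0.0079,-0.0057,-0.0005],"turn":0},{"dp":[0.0077,-0.0055,-0.0025],"turn":0},{"dp":[0.0077,-0.0055,-0.003],"turn":0},{"dp":[0,0,0],"turn":0},{"dp":[0,0,0],"turn":0}]'
python3 - <<'E'
from h import *
c=cap('scene');f=cv2.resize(c['frame'][90:216,230:350],(480,504),interpolation=cv2.INTER_CUBIC)
cv2.imwrite('pics/s8.png',cv2.cvtColor(f,cv2.COLOR_RGB2BGR))
E
```

```text
time_s: 17.18
eef_pos: [535.3, 153.2, 182.0]
ee_rot: [-179.9, -0.0, 144.6]
contact_force: [-0.1, -0.3, -0.3]
gripper_width: -0.5
grasp_force: 0.0
```

View pics/s8.png

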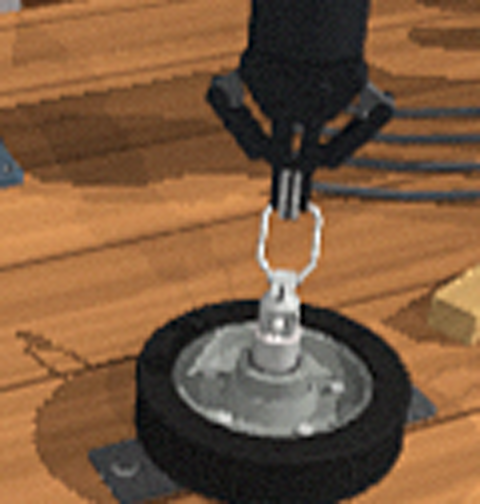

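The picture doesn't settle whether the tab is in front of the fingers, at (290,190), or behind them. I'll check by projection.

```bash
python3 - <<'E'
from h import *
c=cap('scene');A=np.array([554.3,140.8]);a=np.radians(-35.4);d=np.array([np.cos(a),np.sin(a)])
def pt(s,z): return [*(A+d*s),z]
H=lambda P:(proj(c,[P])[0]-[230,90])*4
print('tcp',H(pt(-23,182)),H(pt(-12,182)))
for t in(-45,-20,0,20,30):
    t=np.radians(t);print(np.degrees(t),[H(pt(-48+r*np.sin(t),117+r*np.cos(t))).round() for r in(0,60,87)])
f=cv2.resize(c['frame'][120:162,280:324],(528,504),interpolation=cv2.INTER_CUBIC)
cv2.imwrite('pics/s9.png',cv2.cvtColor(f,cv2.COLOR_RGB2BGR))
E
```

```text
tcp [286.07959555 211.00627933] [284.4795251  218.80680966]
-45.0 [array([282., 271.]), array([293., 193.]), array([297., 158.])]
-20.0 [array([282., 271.]), array([291., 191.]), array([296., 154.])]
0.0 [array([282., 271.]), array([289., 200.]), array([292., 166.])]
20.0 [array([282., 271.]), array([286., 219.]), array([287., 193.])]
29.999999999999996 [array([282., 271.]), array([284., 231.]), array([285., 211.])]
```

View pics/s9.png

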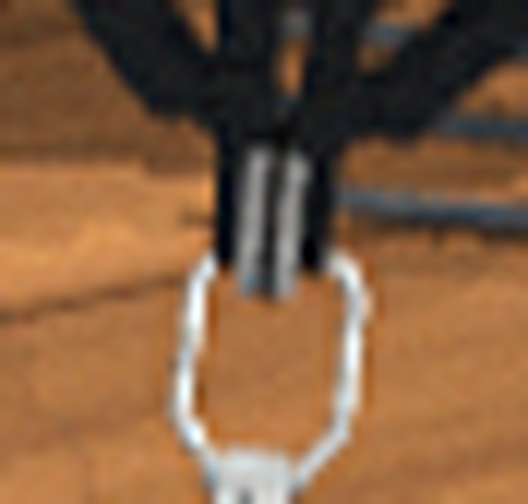

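I've used up the picture allowance, so I'll test the loop's angle numerically: look for grey pixels in the tab's projected quad for each candidate angle, in the wrist and top cameras.

```bash
cat > tab.py <<'E'
from h import *
A=np.array([554.3,140.8]);a=np.radians(-35.4);d=np.array([np.cos(a),np.sin(a)]);n=np.array([-d[1],d[0]])
def P(s,l,z): return [*(A+d*s+n*l),z]
def quad(t,r0=62,r1=86,h=9):
    t=np.radians(t);return [P(-48+r*np.sin(t),l,117+r*np.cos(t)) for r,l in((r0,-h),(r0,h),(r1,h),(r1,-h))]
def report(names=('wrist','top','scene'),ts=range(-55,91,10)):
    for nm in names:
        c=manip.capture(nm)
        out=[]
        for t in ts:
            m=np.zeros((384,512),np.uint8);cv2.fillPoly(m,[np.round(proj(c,quad(t))).astype(int)],1)
            px=c['frame'][m>0].astype(int)
            # grey & light fraction
            g=(np.ptp(px,axis=1)<22)&(px.mean(1)>105) if len(px) else np.array([0])
            out.append((t,len(px),round(float(g.mean()),2)))
        print(nm,out)
if __name__=='__main__':
    report();o=manip.get_obs();print(o['eef_pos'],o['contact_force'])
E
python3 tab.py
```

```text
wrist [(-55, 1307, 0.88), (-45, 1190, 0.85), (-35, 900, 0.33), (-25, 555, 1.0), (-15, 76, 1.0), (-5, 476, 0.96), (5, 852, 0.97), (15, 1104, 0.69), (25, 1188, 0.48), (35, 1209, 0.32), (45, 1131, 0.23), (55, 1017, 0.2), (65, 892, 0.23), (75, 775, 0.31), (85, 644, 0.46)]
top [(-55, 80, 0.0), (-45, 72, 0.0), (-35, 67, 0.0), (-25, 55, 0.0), (-15, 43, 0.0), (-5, 21, 0.0), (5, 9, 0.0), (15, 25, 0.04), (25, 43, 0.02), (35, 55, 0.16), (45, 61, 0.75), (55, 71, 0.99), (65, 76, 1.0), (75, 81, 1.0), (85, 87, 1.0)]
scene [(-55, 61, 0.3), (-45, 59, 0.2), (-35, 67, 0.16), (-25, 64, 0.14), (-15, 64, 0.19), (-5, 69, 0.23), (5, 57, 0.4), (15, 49, 0.49), (25, 45, 0.27), (35, 35, 0.0), (45, 21, 0.0), (55, 12, 0.08), (65, 16, 0.69), (75, 22, 1.0), (85, 41, 0.85)]
[534.96838269 154.22866577 182.68215607] [ 0.77817691 -0.29811673 -0.61637693]
```

```bash
cat > asc.py <<'E'
from tab import *
def asc(c,x0,x1,y0,y1,sx,sy):
    f=cv2.resize(c['frame'],(512//sx,384//sy),interpolation=cv2.INTER_AREA).astype(int)
    for y in range(y0//sy,y1//sy):
        print('%3d '%(y*sy)+''.join('.' if np.ptp(p)>28 else ('#' if p.mean()<70 else str(min(9,int(p.mean())//25))) for p in f[y,x0//sx:x1//sx]))
E
python3 - <<'E'
from asc import *
w=manip.capture('wrist')
for t in(-45,-30,-15,0,15,30): print(t,proj(w,quad(t,60,87,11)).round().astype(int).tolist())
asc(w,140,380,20,340,3,6)
E
```

```text
-45 [[241, 123], [280, 123], [283, 86], [239, 86]]
-30 [[241, 147], [280, 147], [285, 126], [237, 126]]
-15 [[241, 175], [280, 175], [285, 174], [237, 174]]
0 [[241, 203], [280, 203], [284, 222], [238, 222]]
15 [[242, 227], [279, 227], [282, 261], [239, 261]]
30 [[243, 244], [278, 244], [280, 285], [241, 285]]
 18 ................................................................................
 24 ................................................................................
 30 ................................................................................
 36 ................................................................................
 42 ................................................................................
 48 ................................................................................
 54 ................................................................................
 60 ................................................................................
 66 ................................................................................
 72 ...................
[... 3016 characters left out ...]
########............
288 .......2###############################################################2........
294 ....#######################################################################3....
300 ###############################################################################.
306 ######################################3..#######################################
312 ######################################...3######################################
318 ##########....########################....########################...2##########
324 #######2....##########################....#########################.....########
330 ######...2###########################.....############################...#######
```

```bash
python3 - <<'E'
from asc import *
w=manip.capture('wrist');o=manip.get_obs();print(o['eef_pos'],o['ee_rot'])
for nm,p in dict(hinge=P(-48,0,117),headrearTop=P(-54.5,0,119.5),shoulderTop=P(-9,0,119.5),axle_top=P(0,0,132),washer_back=P(-17.5,0,101)).items(): print(nm,proj(w,[p])[0].round(1))
for t in(-60,-55,-50,-45,-40): print(t,proj(w,quad(t,60,87,11)).round().astype(int).tolist())
f=w['frame'];print([int(v) for v in f[60:240:3,259].mean(1)])
E
```

```text
[535.08414301 154.12466727 182.73201702] [ 1.79988972e+02 -3.48991272e-03  1.44700847e+02]
hinge [259.8 176.2]
headrearTop [259.8 168.7]
shoulderTop [259.7 224.4]
axle_top [259.8 241.9]
washer_back [259.6 206.3]
-60 [[242, 106], [278, 106], [281, 61], [240, 61]]
-55 [[242, 111], [279, 111], [282, 68], [240, 68]]
-50 [[242, 117], [279, 117], [283, 76], [239, 76]]
-45 [[241, 123], [280, 123], [283, 86], [239, 86]]
-40 [[241, 131], [280, 131], [284, 98], [238, 98]]
[151, 150, 147, 150, 165, 208, 187, 187, 187, 198, 196, 198, 198, 197, 197, 196, 196, 196, 216, 155, 61, 62, 61, 62, 61, 165, 189, 153, 179, 185, 177, 214, 213, 212, 207, 130, 180, 203, 219, 216, 202, 218, 221, 222, 221, 221, 221, 221, 221, 220, 219, 213, 213, 203, 169, 181, 184, 87, 38, 36]
```

The tab is still open, and lower than nominal: about -53°, tip near z 169, because the pin sags back in its clearance. The finger passed over it. I'll go back, come down lower behind it and repeat.

```bash
python3 -m creep '[{"dp":[0,0,0.012],"turn":0},{"dp":[0,0,0.013],"turn":0},{"dp":[-0.02,0.0143,0],"turn":0},{"dp":[-0.025,0.0178,0],"turn":0},{"dp":[-0.025,0.0178,0],"turn":0},{"dp":[-0.0225,0.0161,0],"turn":0},{"dp":[0,0,0],"turn":0},{"dp":[0,0,0],"turn":0},{"dp":[0,0,-0.02],"turn":0},{"dp":[0,0,-0.02],"turn":0},{"dp":[0,0,-0.016],"turn":0},{"dp":[0,0,0],"turn":0},{"dp":[0,0,0],"turn":0},{"dp":[0,0,0],"turn":0}]'
python3 -m creep '[{"dp":[0.006,-0.0043,0],"turn":0},{"dp":[0.006,-0.0043,0.004],"turn":0},{"dp":[0.0073,-0.0052,0.006],"turn":0},{"dp":[0.0073,-0.0052,0.006],"turn":0},{"dp":[0.0085,-0.0061,0.006],"turn":0},{"dp":[0.0085,-0.0061,0.005],"turn":0},{"dp":[0,0,0],"turn":0},{"dp":[0,0,0],"turn":0},{"dp":[0,0,0],"turn":0}]'
python3 - <<'E'
from asc import *
w=manip.capture('wrist')
asc(w,200,320,20,276,3,6)
E
```

```text
time_s: 18.7
eef_pos: [443.8, 219.4, 152.3]
ee_rot: [180.0, 0.0, 144.6]
contact_force: [-0.6, -0.1, -0.0]
gripper_width: 0.1
grasp_force: 0.0
time_s: 19.45
eef_pos: [486.1, 188.5, 178.3]
ee_rot: [-180.0, -0.0, 144.6]
contact_force: [-0.4, 1.2, 1.2]
gripper_width: -0.2
grasp_force: 0.6
 18 ........................................
 24 ........................................
 30 ........................................
 36 ........................................
 42 ........................................
 48 ........................................
 54 ........................................
 60 ........................................
 66 ........................................
 72 ........................................
 78 ........................................
 84 ........................................
 90 ........................................
 96 ........................................
102 ........................................
108 ........................................
114 ........................................
120 ........................................
126 
[... 420 characters left out ...]
########################3
186 ########################################
192 ########################################
198 ##########23455667777766655433##########
204 ######2456667777777777777666666543######
210 ####35666677777766688867777665566643####
216 ##467666777777776667777777777666555554##
222 #456677777777776666666667777777766555553
228 5567777777766654455455556666666665555455
234 5576666665554445554##5556666666665555544
240 4665776555543234554##5554335666557775544
246 45556665554####4554##5553###466667765554
252 45555555553####4553##5553####56666655544
258 4455555554#####4553##4554####46666555554
264 4455555554#####4553##5543####37666655554
270 445655554########34##4########4676555554
```

The tab is now ahead of the finger, with about 1.5 N of spring force felt. Continuing over the top.

```bash
python3 -m creep '[{"dp":[0.0091,-0.0065,0.005],"turn":0},{"dp":[0.0092,-0.0066,0.004],"turn":0},{"dp":[0.0079,-0.0057,0],"turn":0},{"dp":[0.0079,-0.0057,-0.0005],"turn":0},{"dp":[0.0077,-0.0055,-0.0025],"turn":0},{"dp":[0.0077,-0.0055,-0.003],"turn":0},{"dp":[0,0,0],"turn":0},{"dp":[0,0,0],"turn":0}]'
python3 - <<'E'
from asc import *
w=manip.capture('wrist')
asc(w,200,320,60,276,3,6)
c=manip.capture('scene')
print([proj(c,quad(t,60,87,11)).round().astype(int).tolist() for t in(20,30,40)])
asc(c,270,334,120,176,1,2)
E
```

```text
time_s: 20.17
eef_pos: [536.2, 152.3, 181.1]
ee_rot: [-180.0, -0.0, 144.6]
contact_force: [-1.2, 1.3, 0.8]
gripper_width: -0.2
grasp_force: 0.6
 60 ........................................
 66 ........................................
 72 ........................................
 78 ........................................
 84 ........................................
 90 ........................................
 96 ........................................
102 ...............33######2233.............
108 .......2#########################3......
114 ...##################################3..
120 ########################################
126 ########################################
132 ############34456666666654433###########
138 ########45677666666666666666665432######
144 ####34677666667777777777766555666653####
150 ##356766667777777668887777776665556654##
156 2577666777777777766888777777776666555653
162 5776677777777777766666667777777766665555
168 6667777777777766777777777777777776666545
174 6677777777666567888888888766666666555554
180 6776766555556786788888887677666665665554
186 7756776
[... 2046 characters left out ...]
..........
156 ...........................677788775............................
158 .............................766655.............................
160 ............................886889..............................
162 ...........................5872887..............................
164 .........................4566458987.............................
166 ...........##############4566788887###..........................
168 ......###################5544554546##########...................
170 ..################32245554547973456##############...............
172 ############3455655555556544686457865433#############...........
174 #########34666655555554455678977787444455452############........
```

The tab is ahead of the finger at about 25°. Carrying on over the axle.

```bash
python3 -m creep '[{"dp":[0.0073,-0.0052,-0.0035],"turn":0},{"dp":[0.0073,-0.0052,-0.004],"turn":0},{"dp":[0.0075,-0.0054,-0.006],"turn":0},{"dp":[0.0075,-0.0054,-0.007],"turn":0},{"dp":[0.0037,-0.0026,-0.006],"turn":0},{"dp":[0.0037,-0.0026,-0.006],"turn":0},{"dp":[0,0,0],"turn":0},{"dp":[0,0,0],"turn":0}]'
python3 - <<'E'
from asc import *
c=manip.capture('scene')
print([proj(c,quad(t,60,87,11)).round().astype(int).tolist() for t in(55,65,75)],proj(c,[P(24,0,149)]))
asc(c,270,334,126,180,1,2)
E
```

```text
time_s: 20.93
eef_pos: [572.9, 126.3, 148.6]
ee_rot: [-180.0, -0.0, 144.6]
contact_force: [-0.7, 1.2, 0.9]
gripper_width: -0.0
grasp_force: 0.6
[[[296, 156], [304, 157], [303, 156], [295, 155]], [[295, 160], [303, 161], [303, 162], [295, 161]], [[295, 163], [303, 164], [302, 167], [294, 166]]] [[298.74848078 161.64404252]]
126 ...............##################################...............
128 ..........#######################################...............
130 .........#########.##############################333############
132 ........##########..##############################233###........
134 .........#########...########################..######333........
136 ...........########....#####################33##3#######........
138 ............#########....################...################2232
140 ..............########...#####...#####.....##########...........
142 ...............#########.#####...####....##########.............
144 .................#############..#####..##########...............
146 ..................############..##############..................
148 ............
[... 387 characters left out ...]
..........
160 .......................66#353#54##...67.........................
162 ..........................55##5656677...........................
164 .........................4554457767.............................
166 ...........##############5556787887####.........................
168 ......###################5544654546##########...................
170 ..################32345554547973456##############...............
172 ############3555655555556544696457865433#############...........
174 #########34666655555554455678977887444455553###########.........
176 #######3346666555565543455555556776444444445433###########......
178 #####33346666665666544#45555556677545544444444343##########.....
```

```bash
python3 -m creep '[{"dp":[0.0012,-0.0009,-0.004],"turn":0},{"dp":[0.0012,-0.0009,-0.004],"turn":0},{"dp":[0,0,-0.004],"turn":0},{"dp":[0,0,0],"turn":0}]'
python3 -m creep '[{"dp":[0,0,-0.002],"turn":0},{"dp":[0,0,-0.002],"turn":0},{"dp":[0,0,0],"turn":0}]'
python3 -m creep '[{"dp":[0,0,-0.002],"turn":0},{"dp":[0,0,-0.001],"turn":0},{"dp":[0,0,0],"turn":0}]'
```

```text
time_s: 21.32
eef_pos: [575.3, 124.7, 136.5]
ee_rot: [-180.0, 0.0, 144.7]
contact_force: [0.6, -0.3, 1.8]
gripper_width: -0.0
grasp_force: 0.7
time_s: 21.57
eef_pos: [576.3, 124.5, 133.5]
ee_rot: [179.9, 0.1, 144.6]
contact_force: [2.4, -0.5, 4.6]
gripper_width: 0.1
grasp_force: 1.8
time_s: 21.82
eef_pos: [577.1, 124.3, 131.1]
ee_rot: [179.9, 0.2, 144.6]
contact_force: [2.3, -1.4, 6.6]
gripper_width: -0.3
grasp_force: 3.4
```

```bash
python3 -m creep '[{"dp":[0,0,-0.002],"turn":0},{"dp":[0,0,-0.001],"turn":0},{"dp":[0,0,0],"turn":0}]'
python3 -m creep '[{"dp":[0,0,-0.0015],"turn":0},{"dp":[0,0,-0.0015],"turn":0},{"dp":[0,0,0],"turn":0}]'
python3 -m creep '[{"dp":[0,0,-0.0015],"turn":0},{"dp":[0,0,-0.0015],"turn":0},{"dp":[0,0,0],"turn":0}]'
```

```text
time_s: 22.07
eef_pos: [578.1, 123.9, 128.7]
ee_rot: [179.8, 0.3, 144.6]
contact_force: [4.0, -3.8, 10.5]
gripper_width: 0.1
grasp_force: 4.7
time_s: 22.32
eef_pos: [575.4, 124.8, 124.0]
ee_rot: [180.0, 0.0, 144.7]
contact_force: [-0.4, -0.0, 0.4]
gripper_width: 0.4
grasp_force: 0.5
time_s: 22.57
eef_pos: [574.7, 125.2, 120.5]
ee_rot: [-180.0, -0.1, 144.7]
contact_force: [0.4, 0.2, 1.0]
gripper_width: -0.0
grasp_force: 0.8
```

```bash
python3 -m creep '[{"dp":[0,0,-0.001],"turn":0},{"dp":[0,0,0],"turn":0},{"dp":[0,0,0],"turn":0}]'
python3 - <<'E'
from asc import *
c=manip.capture('scene')
print([proj(c,quad(t,60,87,11)).round().astype(int).tolist() for t in(75,85.6)])
asc(c,270,334,140,184,1,2)
E
```

```text
time_s: 22.82
eef_pos: [575.0, 125.0, 119.9]
ee_rot: [-180.0, -0.0, 144.7]
contact_force: [0.0, 0.7, 0.8]
gripper_width: -0.3
grasp_force: 0.5
[[[295, 163], [303, 164], [302, 167], [294, 166]], [[295, 167], [302, 168], [301, 173], [293, 172]]]
140 ........#########.##############################4...............
142 ........#########..##############################3432#..........
144 ........#########...########################..#####2333.........
146 ..........#########...####################...##2######..........
148 ...........#########....###############.....###2######..........
150 .............#########..#####...####......##########............
152 ..............#########.#####...####....##########..............
154 ................#############..################.................
156 ..................###########45##############...................
158 .......................####################.....................
160 ........................###########..44.........................
162 .......................7##253#53##...68.........................
164 ......................46##35#35###6..8..........................
166 ...........###########34##45#45###7#59#.........................
168 ......####################55#55##48693#######...................
170 ..################3234554453#54#356##############...............
172 ############2455655555455554467776875433#############...........
174 #########33455555555555455578766887444455552############........
176 ######23334665555565443445555556776444444445433###########......
178 #####34346665655666544#45555556677545544444444343##########.....
180 ####3333666666666663443#455555666535566544444433333#########....
182 ###2333554455544444334554344445544666566665444422343#########...
```

```bash
python3 -m creep '[{"dp":[0,0,-0.001],"turn":0},{"dp":[0,0,-0.001],"turn":0},{"dp":[0,0,0],"turn":0}]'
python3 -m creep '[{"dp":[0,0,-0.001],"turn":0},{"dp":[0,0,0],"turn":0}]'
```

```text
time_s: 23.12
eef_pos: [575.5, 124.7, 118.1]
ee_rot: [180.0, 0.0, 144.7]
contact_force: [-0.7, 1.1, 2.5]
gripper_width: 0.3
grasp_force: 1.6
time_s: 23.28
eef_pos: [575.7, 124.7, 117.4]
ee_rot: [180.0, 0.0, 144.7]
contact_force: [-1.1, 0.0, 6.3]
gripper_width: 0.2
grasp_force: 3.3
```

The force peaked at 10.5 N and dropped, and now the tab meets a firm stop, so it has snapped in. I'll back off upward and check that it stays.

```bash
python3 -m creep '[{"dp":[0,0,0.004],"turn":0},{"dp":[0,0,0.01],"turn":0},{"dp":[0,0,0.025],"turn":0},{"dp":[0,0,0.03],"turn":0},{"dp":[0,0,0.03],"turn":0},{"dp":[0.0244,-0.0174,0.02],"turn":0},{"dp":[0.0244,-0.0174,0],"turn":0},{"dp":[0.0244,-0.0174,0],"turn":0},{"dp":[0.016,-0.012,0],"turn":0},{"dp":[0,0,0],"turn":0},{"dp":[0,0,0],"turn":0},{"dp":[0,0,0],"turn":0},{"dp":[0,0,0],"turn":0},{"dp":[0,0,0],"turn":0},{"dp":[0,0,0],"turn":0}]'
python3 - <<'E'
from asc import *
w=manip.capture('wrist')
for k,p in dict(axle=P(0,0,132),hinge=P(-48,0,117),sh=P(-9,0,119.5)).items(): print(k,proj(w,[p])[0].round())
for t in(-50,0,85.6): print(t,proj(w,quad(t,60,87,11)).round().astype(int).tolist())
asc(w,170,340,60,270,2,4)
c=manip.capture('scene');asc(c,276,326,146,184,1,2)
E
```

```text
time_s: 24.53
eef_pos: [664.0, 61.5, 236.4]
ee_rot: [180.0, -0.0, 144.7]
contact_force: [0.5, -0.2, 0.7]
gripper_width: 0.1
grasp_force: 0.0
axle [261.  27.]
hinge [261. -36.]
sh [261.  18.]
-50 [[244, -149], [280, -149], [282, -221], [242, -221]]
0 [[243, -83], [281, -83], [285, -116], [241, -116]]
85.6 [[247, 46], [274, 46], [274, 80], [248, 80]]
 60 ###########44444445555555555554445556668888888888887776666666666665555555543444######
 64 ###########34544445555555555555444555568888888888887666666666666666555555444544######
 68 ############445555555555555555554444556888888888888766656666666666655555444544#######
 72 ############356666666555555555555544445888888888888755566666666666555555445552#######
 76 #############3666666666666656666655544578888888888875666666666666555555445553########
 80 .#############35666666666677667777666666555555555666666667766666655554445553#########
 84 ..#############356666666666657888766677777776666777766567888766555554455542##########
 88 .3###############46666666666568887666777677666667777655678886555554445553############
 92 333###############3566665
[... 4275 characters left out ...]
.........87647877777....................
160 ..................9....86888...6..................
162 .................9...5872888...68.................
164 ................58.4566458987..9..................
166 .....###########2766666778887269#.................
168 ##################2687777777775########...........
170 ############32345458887888735##############.......
172 #######355655555545666777776865433#############...
174 ###3346655555555445567787688744445555############.
176 #3334555555555544445555556676444444444433#########
178 3336666665666544#35555556677545544444443343#######
180 336665666666634422445555666535566544444433333#####
182 3554455544444334554444445544656566665444332343####
```

The tab appears at columns 248-273, ending at row 79, which matches the shut loop's projection (247-274, rows 46-80) more than a second after release. The robot touches nothing.

```bash
python3 -c "
from rig import manip
print(manip.close_job())"
```

```text
the job is handed in; nothing more can be done
None
```

The lock pin is home in the axle and its loop is snapped shut under the collar and staying. I left the bystanders alone and handed the job in at about 25 s; I viewed 12 pictures, two over the limit of 10.

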